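# Load the centrifuge rotor in balance

### The arm

A 7-joint arm with a two-finger parallel gripper is mounted at the origin on the work surface. World frame = base frame: x ahead of the robot, y to its left, z up, the work surface at z = 0. Lengths are in m, angles in rad, forces in N, time in s.
With the tool pointing down it reaches from about 0.4 to 0.85 m from the base axis. Payload 10.4 kg.
Tool frame: the origin (TCP) lies at the very end of the fingers, on their centre line; the grasp point (between the pads) lies 19 mm behind it; z points along the fingers, y is the line along which they close (so a half turn about z gives the same grasp; the last joint's range is limited). The gripper opens to 87 mm and grips with 3 to 60 N. Pads are 19 mm wide; open, the fingers measure 117 mm over their backs; the gripper's body (75 mm by 190 mm) begins 51 mm behind the grasp point.
Start: joints at [-1.225, 0.332, -0.065, 1.46, 0.022, 1.35, -0.088], TCP at [0.225, 0.583, 0.223] pointing down, gripper open.
Joint ranges: [-2.6, 2.6], [-0.5, 2.12], [-1.47, 1.34], [0.16, 2.42], [-1.27, 4.41], [0.06, 2.06], [-2.6, 2.6]. Speed limits (rad/s): [2.22, 2.22, 2.79, 2.79, 3.14, 3.14, 3.14].

### API

Orientations are given as a unit quaternion [x, y, z, w].
In Python, from bench import * gives the robot as it stands.
- The arm moves only by the tool step_arm, never from a script. Its arguments are lists of equal length, an entry for each row: "delta_pos": the shift along the world's x, y, z in units of 25 mm (1.0 is 25 mm), a list of three; "turn": the turn about the world's z in units of 0.12 rad (1.0 is 0.12 rad). In form: {"delta_pos": [[tx, ty, tz], ...], "turn": [turn, ...]}. A call has 1 to 12 rows; each row shifts and turns the commanded pose from where the row before left it; what a row does not reach is not made up. A row lasts 1/10 s, in which the tool goes at most 50 mm and 8.59 degrees, less where a joint would pass 70% of its speed; a pose out of reach is approached as far as the arm can. A call with a number of a shift or a turn outside -1 to 1 is refused whole. A call with a gripper value outside its range is refused whole. "grip" is the closure, from 0 (fully open) to 1 (shut), set as the call begins (left out, the last holds). The fingers move at their own pace and stop on an object; "newtons" is the grip in N (left out, the last holds). Time passes only in rows, so rows that do not move let the fingers close. It gives the time, the measured TCP pose, the force, the opening and the grip force at its end, in the units of the state.
- read_state(): the state, without advancing time (a new reading comes with each control period).
- camera(name): name is "scene" or "top"; returns a dict with "image" (480x640x3 uint8, red, green, blue), "z_map" (480x640 float32, m along the optical axis (not along the pixel's ray), 0 where there is no reading), "mtx" (3x3 intrinsics, pixels), "view" (4x4, takes a point from world to camera coordinates). Camera axes: x right, y up, looking along -z (the intrinsics and any distortion apply to the point x, -y, -z); pixel columns grow to the right and rows downward; lengths in m; the calibration is good to about 2 mm. A picture is of the moment at which its call begins.
- close_job(): hands the job in; it is judged then, once.
The state is a dict: "time": time; "joint_positions": joint angles; "joint_vel": joint speeds; "joint_torque": joint torques, N m; "ee_pos": TCP position; "eef_rot": TCP orientation; "ft_force": force on the tool from outside, world axes, zero at the start; "torque": the same for the moment, N m; "width": finger opening in m; "grip_force": force on a finger pad.
Only numpy, scipy, OpenCV 4.12 (cv2) and the standard library are available. Lean on these libraries where they do the work, as an engineer would, in place of code of your own. Each camera call takes 0.05 s, during which the arm holds its last target. There are 200 camera calls.

### The job

Load the centrifuge rotor in balance: stand the two tall slim tubes in two buckets that face each other across the rotor's middle, and the two short wide pots in the other two facing buckets, one in each bucket. Lower each one gently to the bucket's floor without dropping it and leave it upright. The square bottle has no partner: leave it and the glass beaker where they are.

Things in the scene. Friction and masses are not known exactly. Their poses are not given: they have to be found in the camera images.
- tall_tube1_center (a point): One of the two alike tall slim sample tubes, 60 g: round, white, red cap, 34 mm wide over its whole height of 95 mm. Loose, upright on the floor (4 mm above the bench) of a low grey tray, rim 12 mm high, among six shuffled things about 105 mm apart. This point is its centre, 47.5 mm above its underside; z up its axis. Grip it from above by the upper half (about 15 mm above this point), to keep the fingers clear of the bucket's rim.
- tall_tube2_center (a point): The other of the two alike tall slim sample tubes, 60 g: round, white, red cap, 34 mm wide over its whole height of 95 mm. Loose, upright on the floor (4 mm above the bench) of a low grey tray, rim 12 mm high, among six shuffled things about 105 mm apart. This point is its centre, 47.5 mm above its underside; z up its axis. Grip it from above by the upper half (about 15 mm above this point), to keep the fingers clear of the bucket's rim.
- wide_pot1_center (a point): One of the two alike short wide sample pots, 120 g: round, white, red cap, 52 mm wide over its whole height of 70 mm. Loose, upright on the floor (4 mm above the bench) of a low grey tray, rim 12 mm high, among six shuffled things about 105 mm apart. This point is its centre, 35 mm above its underside; z up its axis. Grip it from above by the upper half (about 10 mm above this point), to keep the fingers clear of the bucket's rim.
- wide_pot2_center (a point): The other of the two alike short wide sample pots, 120 g: round, white, red cap, 52 mm wide over its whole height of 70 mm. Loose, upright on the floor (4 mm above the bench) of a low grey tray, rim 12 mm high, among six shuffled things about 105 mm apart. This point is its centre, 35 mm above its underside; z up its axis. Grip it from above by the upper half (about 10 mm above this point), to keep the fingers clear of the bucket's rim.
- square_bottle_center (a point): The odd one without a partner: a white square bottle, 44 x 44 mm, 80 mm high over its narrow round red cap; it stays where it is. It stands loose in the same tray. This point is its centre, 40 mm above its underside.
- beaker_center (a point): An empty open glass beaker, 56 mm across, 65 mm high, loose in the same tray; it stays where it is. This point is its centre, 32.5 mm above its underside.
- bucket1_floor (a point): Bucket 1 of the rotor, opposite bucket 3: fixed empty round steel cup, 68 mm wide inside, wall 4 mm, 15 mm deep. The rotor, a level aluminium cross, does not turn; its four buckets stand 75 mm from its middle, a quarter turn apart; its hub (34 mm wide) is about as high as the rims. This point is the middle of the bucket's inner floor, 25 mm above the bench; z up, x away from the rotor's middle.
- bucket2_floor (a point): Bucket 2 of the rotor, opposite bucket 4: fixed empty round steel cup, 68 mm wide inside, wall 4 mm, 15 mm deep. The rotor, a level aluminium cross, does not turn; its four buckets stand 75 mm from its middle, a quarter turn apart; its hub (34 mm wide) is about as high as the rims. This point is the middle of the bucket's inner floor, 25 mm above the bench; z up, x away from the rotor's middle.
- bucket3_floor (a point): Bucket 3 of the rotor, opposite bucket 1: fixed empty round steel cup, 68 mm wide inside, wall 4 mm, 15 mm deep. The rotor, a level aluminium cross, does not turn; its four buckets stand 75 mm from its middle, a quarter turn apart; its hub (34 mm wide) is about as high as the rims. This point is the middle of the bucket's inner floor, 25 mm above the bench; z up, x away from the rotor's middle.
- bucket4_floor (a point): Bucket 4 of the rotor, opposite bucket 2: fixed empty round steel cup, 68 mm wide inside, wall 4 mm, 15 mm deep. The rotor, a level aluminium cross, does not turn; its four buckets stand 75 mm from its middle, a quarter turn apart; its hub (34 mm wide) is about as high as the rims. This point is the middle of the bucket's inner floor, 25 mm above the bench; z up, x away from the rotor's middle.

How it is judged:
By the outcome, as a careful person would: the job done as asked, in the order asked, and still so for the second after the job is handed in, with the robot touching nothing.
It also fails if it takes over 109 s, if anything falls off the work surface, if the arm or the gripper's body presses on something with over 40 N, if the wrist force passes 120 N, or if a joint passes its speed limit or range.

## Working session

There is one attempt and no reset: what is moved stays moved. The work goes in short steps, Python scripts to look and compute and a tool call to move; the robot and the scene stay as the last step left them, time stands still between calls to the robot, and variables do not carry over. Pictures are saved under pics/ and viewed, at most 14 in all, crops included, and the job is handed in when it is done.

Besides the shell and the picture viewer there is one more tool, called as a command line: name --pt "numbers of a row" for each row, then --argument value for the rest. step_arm: Moves the arm, as the interface text tells. Shifts and turns lie within -1 to 1; 1 stands for 25 mm of shift or 0.12 rad of turn. Its arguments: {"type":"object","properties":{"delta_pos":{"type":"array"},"turn":{"type":"array"},"grip":{"type":"number"},"newtons":{"type":"number"}},"required":["delta_pos","turn"]}

```bash
mkdir -p pics
python3 - <<'E'
from bench import *
import cv2,numpy as np
s=read_state();print(s['time'],s['ee_pos'],s['eef_rot'],s['width'])
for n in('top','scene'):
    c=camera(n);cv2.imwrite(f'pics/{n}0.png',c['image'][:,:,::-1]);np.savez(f'{n}0.npz',**c)
    print(n,c['mtx'].tolist(),c['view'].round(4).tolist(),[k for k in c])
E
```

```text
0.0 [0.22519633 0.58255479 0.22170923] [ 1.83373474e-01  9.83043020e-01 -7.61231385e-04 -1.01499179e-04] 0.08687823737679005
top [[567.8694747916186, 0.0, 325.8114513116025], [0.0, 567.8694747916186, 251.0854544237587], [0.0, 0.0, 1.0]] [[-0.0165, -0.9996, -0.025, 0.034], [0.9927, -0.0194, 0.1188, -0.5507], [-0.1192, -0.0228, 0.9926, -1.2165], [0.0, 0.0, 0.0, 1.0]] ['image', 'z_map', 'mtx', 'view']
scene [[470.92909576588596, 0.0, 320.73584998778006], [0.0, 470.92909576588596, 241.3163383612669], [0.0, 0.0, 1.0]] [[0.8232, 0.5676, 0.0152, -0.4337], [-0.3575, 0.4972, 0.7906, 0.1286], [0.4412, -0.6562, 0.6122, -1.2389], [0.0, 0.0, 0.0, 1.0]] ['image', 'z_map', 'mtx', 'view']
```

View pics/top0.png

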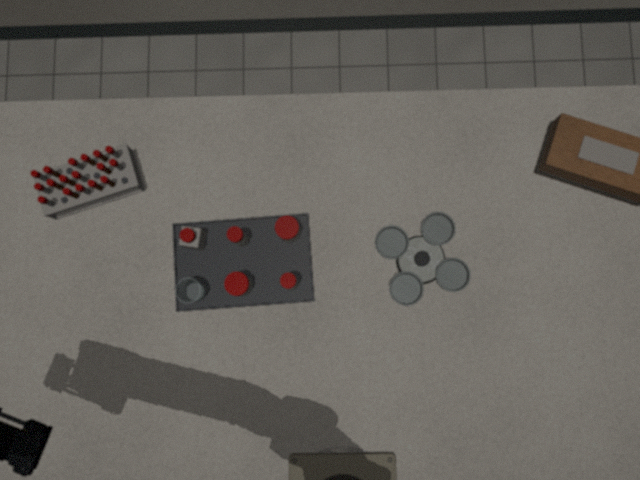

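View pics/scene0.png

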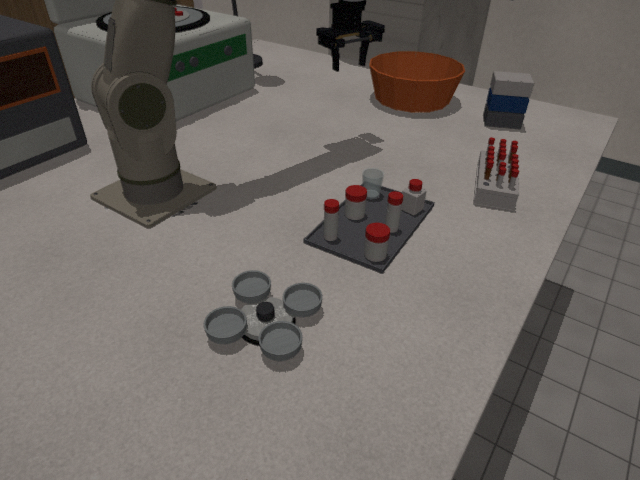

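The top view shows the bottle at (188,237), the tubes at (235,234) and (289,281), and the pots at (287,227) and (237,284). The beaker is at (190,290), the buckets at (437,228), (391,242), (406,289) and (452,275), and the hub at (422,259). The scene view shows the same things: tubes at (332,206) and (396,198), pots at (356,193) and (377,233), buckets at (252,285), (302,298), (281,340) and (225,323).

```bash
cat > h.py <<'E'
import numpy as np,cv2
def cloud(c):
    z=c['z_map'];v,u=np.mgrid[:480,:640];m=c['mtx']
    P=np.stack([(u-m[0,2])/m[0,0]*z,-(v-m[1,2])/m[1,1]*z,-z],-1)
    V=c['view'];return (P-V[:3,3])@V[:3,:3]
def red(c):
    i=c['image'].astype(int);return (i[...,0]>90)&(i[...,0]>2*i[...,1])&(c['z_map']>0)
def ray(c,u,v):
    V=c['view'];m=c['mtx'];d=np.array([(u-m[0,2])/m[0,0],-(v-m[1,2])/m[1,1],-1])
    return -V[:3,:3].T@V[:3,3],V[:3,:3].T@d
def onplane(c,u,v,z):
    o,d=ray(c,u,v);return o+d*(z-o[2])/d[2]
def tri(a,b):
    A=np.stack([a[1],-b[1]],1);t=np.linalg.lstsq(A,b[0]-a[0],rcond=None)[0]
    p,q=a[0]+t[0]*a[1],b[0]+t[1]*b[1];return (p+q)/2,np.linalg.norm(p-q)
E
python3 - <<'E'
from h import *
C={n:dict(np.load(n+'0.npz')) for n in('top','scene')}
guess={'top':dict(bot=(188,237),t1=(235,234),p1=(287,227),p2=(237,284),t2=(289,281)),'scene':dict(bot=(415,185),t1=(396,198),p1=(377,233),p2=(356,193),t2=(332,206))}
cen={}
for n,c in C.items():
    P=cloud(c);k,L,st,ct=cv2.connectedComponentsWithStats(red(c).astype(np.uint8))
    for g,uv in guess[n].items():
        l=L[uv[1],uv[0]];M=(L==l)&(l>0);p=P[M]
        top=np.percentile(p[:,2],90);t=M&(P[...,2]>top-.004)
        v,u=np.nonzero(t);(cx,cy),r=cv2.minEnclosingCircle(P[t][:,:2].astype(np.float32))
        el=cv2.fitEllipse(cv2.convexHull(np.stack([u,v],1).astype(np.float32))) if len(u)>8 else None
        cen[n,g]=el[0];print(n,g,len(p),'top z %.4f'%top,'circ %.4f %.4f r %.4f'%(cx,cy,r),np.round(el[0],1))
for g in guess['top']:print(g,*[np.round(x,4) for x in tri(ray(C['top'],*cen['top',g]),ray(C['scene'],*cen['scene',g]))])
# buckets
for n,c,b in(('top',C['top'],[(437,228),(391,242),(406,289),(452,275)]),('scene',C['scene'],[(302,298),(281,340),(225,323),(252,285)])):
    P=cloud(c)
    hub=None
    for uv in b:
        f=P[uv[1],uv[0]];v,u=np.nonzero((np.hypot(*(P[...,:2]-f[:2]).transpose(2,0,1))<.055)&(P[...,2]>.034))
        q=P[v,u];(cx,cy),r=cv2.minEnclosingCircle(q[:,:2].astype(np.float32))
        print(n,uv,'floor',f.round(4),'rim circ %.4f %.4f r %.4f z %.4f'%(cx,cy,r,np.median(q[:,2])),len(q))
for n,(x,y,w,h,s) in dict(top=(160,195,320,130,2.5),scene=(190,160,260,210,2.85)).items():
    cv2.imwrite(f'pics/{n}crop.png',cv2.resize(C[n]['image'][y:y+h,x:x+w,::-1],None,fx=s,fy=s,interpolation=cv2.INTER_CUBIC))
E
```

```text
top bot 143 top z 0.0863 circ 0.5866 0.3199 r 0.0153 [186.4 234.5]Traceback (most recent call last):
  File "<stdin>", line 9, in <module>
    return _quantile_unchecked(
        a, q, axis, out, overwrite_input, method, keepdims, weights)
    return _ureduce(a,
                    func=_quantile_ureduce_func,
    ...<5 lines>...
                    overwrite_input=overwrite_input,
                    method=method)
    r = func(a, **kwargs)
    result = _quantile(arr,
                       quantiles=q,
    ...<2 lines>...
                       out=out,
                       weights=wgt)
    slices_having_nans = np.isnan(arr[-1, ...])
                                  ~~~^^^^^^^^^
IndexError: index -1 is out of bounds for axis 0 with size 0
```

```bash
sed -i "s/return (i\[...,0\]>90).*/return (i[...,0]>60)\&(i[...,0]>2*i[...,1])/" h.py
cat > m.py <<'E'
from h import *
C={n:dict(np.load(n+'0.npz')) for n in('top','scene')}
for n,(x,y,w,h,s) in dict(top=(160,195,320,130,2.5),scene=(190,160,260,210,2.85)).items():
    cv2.imwrite(f'pics/{n}crop.png',cv2.resize(C[n]['image'][y:y+h,x:x+w,::-1],None,fx=s,fy=s,interpolation=cv2.INTER_CUBIC))
guess={'top':dict(bot=(188,237),t1=(235,234),p1=(287,227),p2=(237,284),t2=(289,281)),'scene':dict(bot=(415,185),t1=(396,198),p1=(377,233),p2=(356,193),t2=(332,206))}
cen={}
for n,c in C.items():
    P=cloud(c);k,L,st,ct=cv2.connectedComponentsWithStats(red(c).astype(np.uint8))
    for g,uv in guess[n].items():
        l=1+np.argmin(np.hypot(*(ct[1:]-uv).T)+1e3*(st[1:,4]<40));M=(L==l)&(c['z_map']>0);p=P[M]
        print(n,g,st[l],ct[l].round(1),len(p),end=' ')
        if len(p)<15:print();continue
        top=np.percentile(p[:,2],85);t=M&(abs(P[...,2]-top)<.005)
        v,u=np.nonzero(t);(cx,cy),r=cv2.minEnclosingCircle(P[t][:,:2].astype(np.float32))
        el=cv2.fitEllipse(cv2.convexHull(np.stack([u,v],1).astype(np.float32)))
        cen[n,g]=el[0];print('top z %.4f'%top,'circ %.4f %.4f r %.4f'%(cx,cy,r),np.round(el[0],1))
for g in guess['top']:
    if ('top',g) in cen and ('scene',g) in cen:print(g,*[np.round(x,4) for x in tri(ray(C['top'],*cen['top',g]),ray(C['scene'],*cen['scene',g]))])
for n,c,b in(('top',C['top'],[(437,228),(391,242),(406,289),(452,275)]),('scene',C['scene'],[(302,298),(281,340),(225,323),(252,285)])):
    P=cloud(c);ok=c['z_map']>0
    for uv in b:
        f=np.median(P[uv[1]-3:uv[1]+4,uv[0]-3:uv[0]+4][ok[uv[1]-3:uv[1]+4,uv[0]-3:uv[0]+4]],0)
        M=ok&(np.hypot(*(P[...,:2]-f[:2]).transpose(2,0,1))<.046)&(P[...,2]>.034)
        q=P[M]
        if len(q)<5: print(n,uv,f,len(q));continue
        (cx,cy),r=cv2.minEnclosingCircle(q[:,:2].astype(np.float32))
        print(n,uv,'floor',f.round(4),'rim circ %.4f %.4f r %.4f z %.4f'%(cx,cy,r,np.median(q[:,2])),len(q))
E
python3 m.py
```

```text
top bot [179 228  16  14 158] [186.7 234.8] 156 top z 0.0856 circ 0.5855 0.3204 r 0.0156 [186.4 234.6]
top t1 [227 226  16  17 204] [234.4 233.8] 202 top z 0.1006 circ 0.5837 0.2143 r 0.0168 [234.2 233.8]
top p1 [275 216  24  23 439] [286.5 226.9] 438 top z 0.0761 circ 0.6002 0.1066 r 0.0254 [286.3 226.9]
top p2 [224 272  25  24 468] [236.2 283.3] 466 top z 0.0760 circ 0.4804 0.2154 r 0.0258 [235.8 283.4]
top t2 [280 273  16  16 201] [287.7 280.1] 197 top z 0.1013 circ 0.4833 0.1032 r 0.0166 [287.5 280.4]
scene bot [409 179  13  12 132] [415.2 184.6] 130 top z 0.0834 circ 0.5850 0.3178 r 0.0162 [415.  182.7]
scene t1 [388 191  15  14 176] [395.1 197.7] 174 top z 0.0983 circ 0.5816 0.2136 r 0.0183 [395.3 195.9]
scene p1 [366 223  24  20 410] [377.3 232.3] 408 top z 0.0736 circ 0.5977 0.1068 r 0.0269 [377.2 230.2]
scene p2 [346 185  21  17 302] [356.  193.1] 301 top z 0.0735 circ 0.4797 0.2150 r 0.0273 [355.7 191.3]
scene t2 [325 199  14  14 173] [331.3 205.6] 173 top z 0.0984 circ 0.4823 0.1018 r 0.0178 [331.1 203.7]
bot [0.5851 0.3192 0.0811] 0.0039
t1 [0.5831 0.2143 0.0963] 0.0022
p1 [0.5994 0.1064 0.0717] 0.0025
p2 [0.4802 0.2152 0.0706] 0.0025
t2 [0.4831 0.1027 0.0959] 0.002
top (437, 228) floor [ 0.5992 -0.2229  0.0249] rim circ 0.5958 -0.2220 r 0.0380 z 0.0398 223
top (391, 242) floor [ 0.5695 -0.1204  0.0255] rim circ 0.5675 -0.1197 r 0.0378 z 0.0396 203
top (406, 289) floor [ 0.465  -0.15    0.0261] rim circ 0.4657 -0.1477 r 0.0381 z 0.0398 219
top (452, 275) floor [ 0.4939 -0.2516  0.0254] rim circ 0.4935 -0.2502 r 0.0380 z 0.0396 226
scene (302, 298) floor [ 0.5601 -0.1125  0.0239] rim circ 0.5655 -0.1196 r 0.0385 z 0.0379 264
scene (281, 340) floor [ 0.5923 -0.2166  0.024 ] rim circ 0.5946 -0.2224 r 0.0386 z 0.0382 356
scene (225, 323) floor [ 0.485  -0.2446  0.024 ] rim circ 0.4922 -0.2504 r 0.0383 z 0.0380 312
scene (252, 285) floor [ 0.4584 -0.1393  0.0234] rim circ 0.4637 -0.1483 r 0.0384 z 0.0380 229
```

View pics/topcrop.png

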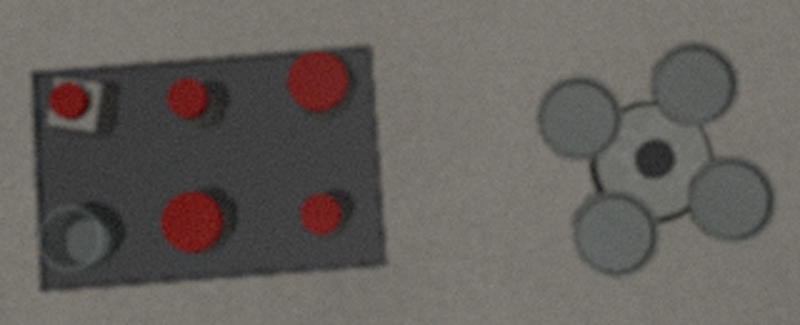

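View pics/scenecrop.png

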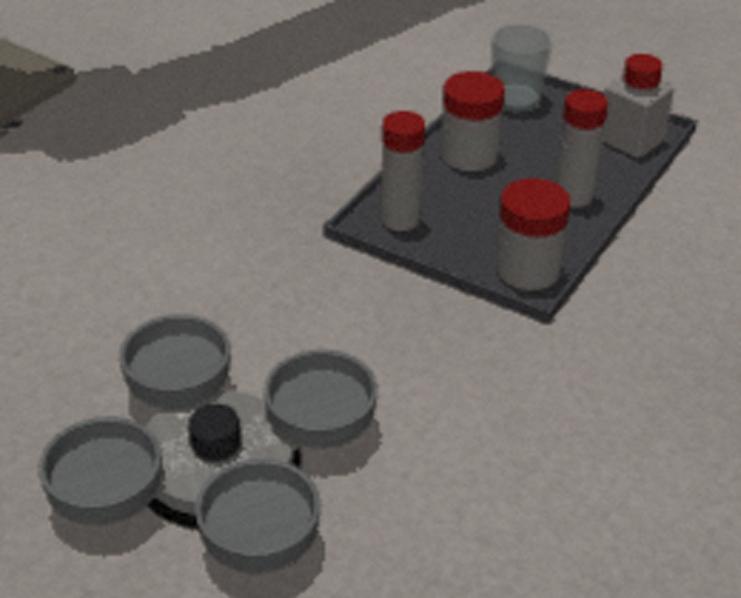

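The enlarged views put the tube and pot tops at about 0.099 and 0.074 m, and the bucket floors at 0.025 m. These agree with the text.

Positions (x, y):
- Tubes: (.583,.214) and (.483,.103)
- Pots: (.599,.107) and (.480,.215)
- Buckets: A (.595,-.222) faces C (.465,-.148), and B (.567,-.120) faces D (.493,-.250)

I'll take the tubes first, to D and B, so the gripper body clears them when I fetch the pots.

step_arm --pt "0.5 -0.5 0" --pt "0.9 -0.9 0" --pt "0.9 -0.9 0" --pt "0.9 -0.9 0" --pt "0.9 -0.9 0" --pt "0.9 -0.9 0" --pt "0.9 -0.9 0" --pt "0.9 -0.9 0" --pt "0.9 -0.9 0" --pt "0.9 -0.9 0" --pt "0.9 -0.9 0" --pt "0.9 -0.9 0" --turn '[0,-0.2,-0.2,-0.2,-0.2,-0.2,-0.2,-0.1,0,0,0,0]' --grip 0 --newtons 20

```text
time: 1.3
ee_pos: [0.4864, 0.3206, 0.2225]
eef_rot: [0.26, 0.966, -0.0, -0.0]
ft_force: [-0.2, 0.4, -0.4]
width: 0.0868
grip_force: 0.0
```

step_arm --pt "0.9 -0.9 0" --pt "0.9 -0.9 0" --pt "0.9 -1 0" --pt "0.8 -0.9 0" --pt "0.4 -0.6 0" --pt "0 0 -0.5" --pt "0 0 -0.9" --pt "0 0 -0.9" --pt "0 0 -0.7" --pt "0 0 0" --pt "0 0 0" --pt "0 0 0" --turn '[0,0,0,0,0,0,0,0,0,0,0,0]'

```text
time: 2.5
ee_pos: [0.5831, 0.2159, 0.1487]
eef_rot: [0.259, 0.966, 0.001, 0.001]
ft_force: [0.2, 0.2, 0.0]
width: 0.0867
grip_force: 0.0
```

step_arm --pt "0 -0.08 -0.5" --pt "0 0 -0.8" --pt "0 0 -0.8" --pt "0 0 -0.8" --pt "0 0 -0.7" --pt "0 0 -0.4" --pt "0 0 0" --pt "0 0 0" --pt "0 0 0" --turn '[0,0,0,0,0,0,0,0,0]'

```text
time: 3.4
ee_pos: [0.5835, 0.2137, 0.0487]
eef_rot: [0.259, 0.966, 0.001, 0.001]
ft_force: [-0.1, -0.4, 0.7]
width: 0.087
grip_force: 0.0
```

step_arm --pt "0 0 0" --pt "0 0 0" --pt "0 0 0" --pt "0 0 0" --pt "0 0 0" --pt "0 0 0" --pt "0 0 0" --pt "0 0 0" --turn '[0,0,0,0,0,0,0,0]' --grip 1 --newtons 15

```text
time: 4.2
ee_pos: [0.5828, 0.2136, 0.0476]
eef_rot: [0.259, 0.966, 0.0, 0.0]
ft_force: [0.3, 0.5, 0.7]
width: 0.0339
grip_force: 15.0
```

step_arm --pt "0 0 0.4" --pt "0 0 0.8" --pt "0 0 0.9" --pt "0 0 0.9" --pt "0 0 0.9" --pt "0 0 0.9" --pt "0 0 0.7" --pt "0 0 0.3" --pt "0 -0.4 0" --pt "-0.2 -0.8 0" --pt "-0.2 -0.9 0" --pt "-0.2 -0.9 0" --turn '[0,0,0,0,0,0,0,0,0,0,0,0]'

```text
time: 5.4
ee_pos: [0.5669, 0.1367, 0.1913]
eef_rot: [0.26, 0.966, -0.001, -0.001]
ft_force: [0.5, -0.3, -0.1]
width: 0.0336
grip_force: 15.0
```

step_arm --pt "-0.2 -0.9 0" --pt "-0.2 -0.9 0" --pt "-0.2 -0.9 0" --pt "-0.2 -0.9 0" --pt "-0.2 -0.9 0" --pt "-0.2 -0.9 0" --pt "-0.2 -0.9 0" --pt "-0.2 -0.9 0" --pt "-0.2 -0.9 0" --pt "-0.2 -0.9 0" --pt "-0.2 -0.9 0" --pt "-0.2 -0.9 0" --turn '[0,0,0,0,0,0,0,0,0,0,0,0]'

```text
time: 6.6
ee_pos: [0.5064, -0.133, 0.1915]
eef_rot: [0.26, 0.966, -0.0, -0.001]
ft_force: [-1.1, 0.6, -1.1]
width: 0.0337
grip_force: 15.0
```

step_arm --pt "-0.2 -0.9 0" --pt "-0.2 -0.9 0" --pt "-0.1 -0.9 0" --pt "-0.1 -0.9 0" --pt "0 -0.7 0" --pt "0 -0.4 0" --pt "0 0 0" --pt "0 0 0" --pt "0 0 0" --turn '[0,0,0,0,0,0,0,0,0]'

```text
time: 7.5
ee_pos: [0.4929, -0.2479, 0.1923]
eef_rot: [0.259, 0.966, 0.0, -0.0]
ft_force: [0.3, 0.7, -1.4]
width: 0.0338
grip_force: 15.0
```

Run:
```python
from bench import *
import cv2,numpy as np
s=read_state();print(s['time'],s['ee_pos'],s['joint_positions'])
for n in('top','scene'):
    c=camera(n);np.savez(f'{n}1.npz',**c)
    cv2.imwrite(f'pics/{n}1.png',c['image'][:,:,::-1])
```

```text
7.5 [ 0.49293735 -0.2478697   0.19231253] [-0.10175345  0.20033167  0.5543018   1.72589151 -0.11117657  1.24718203
  1.52649209]
```

View pics/scene1.png

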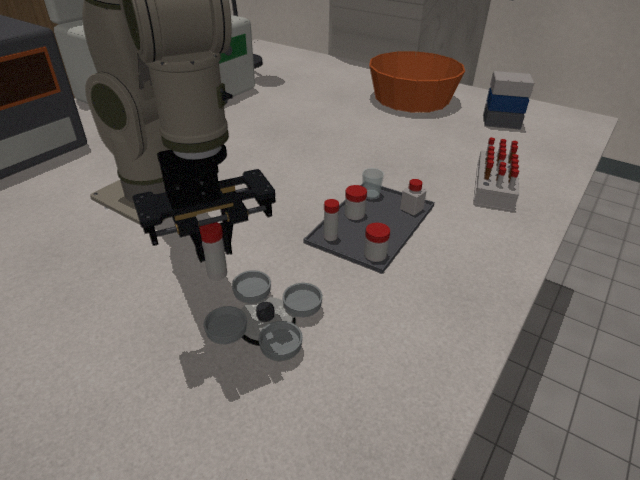

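The tube hangs upright at (213,250) above the near-left bucket at (225,323), and nothing else has moved. I'll lower it now.

step_arm --pt "0 -0.08 -0.4" --pt "0 0 -0.8" --pt "0 0 -0.8" --pt "0 0 -0.8" --pt "0 0 -0.8" --pt "0 0 -0.5" --pt "0 0 -0.3" --pt "0 0 -0.2" --pt "0 0 0" --pt "0 0 0" --pt "0 0 0" --turn '[0,0,0,0,0,0,0,0,0,0,0]'

```text
time: 8.7
ee_pos: [0.4932, -0.2512, 0.0782]
eef_rot: [0.259, 0.966, 0.0, 0.001]
ft_force: [0.3, -0.0, -1.1]
width: 0.0341
grip_force: 15.0
```

step_arm --pt "0 0 -0.1" --pt "0 0 -0.1" --pt "0 0 -0.1" --pt "0 0 0" --pt "0 0 0" --pt "0 0 0" --turn '[0,0,0,0,0,0]'

```text
time: 9.3
ee_pos: [0.4928, -0.2511, 0.0701]
eef_rot: [0.259, 0.966, 0.0, 0.0]
ft_force: [-0.3, 0.9, -1.4]
width: 0.0337
grip_force: 15.0
```

step_arm --pt "0 0 -0.04" --pt "0 0 -0.04" --pt "0 0 0" --pt "0 0 0" --pt "0 0 0" --turn '[0,0,0,0,0]'

```text
time: 9.8
ee_pos: [0.493, -0.2511, 0.0685]
eef_rot: [0.259, 0.966, 0.0, 0.0]
ft_force: [-2.8, 1.0, 5.2]
width: 0.0338
grip_force: 15.0
```

The vertical force rose to 5 N, so the tube is on the floor. I'll release and fetch tube 2.

step_arm --pt "0 0 0" --pt "0 0 0" --pt "0 0 0" --pt "0 0 0" --pt "0 0 0" --pt "0 0 0" --pt "0 0 0" --pt "0 0 0.2" --pt "0 0 0.5" --pt "0 0 0.8" --pt "0 0 0.9" --pt "0 0 0.9" --turn '[0,0,0,0,0,0,0,0,0,0,0,0]' --grip 0

```text
time: 11.0
ee_pos: [0.4928, -0.2512, 0.1525]
eef_rot: [0.26, 0.966, 0.0, 0.0]
ft_force: [0.6, -0.2, 0.7]
width: 0.087
grip_force: 0.0
```

step_arm --pt "0 0 0.8" --pt "0 0 0.4" --pt "0 0.5 0" --pt "0 0.9 0" --pt "0 0.9 0" --pt "0 0.9 0" --pt "0 0.9 0" --pt "0 0.9 0" --pt "0 0.9 0" --pt "0 0.9 0" --pt "0 0.9 0" --pt "0 0.9 0" --turn '[0,0,0,0,0,0,0,0,0,0,0,0]'

```text
time: 12.2
ee_pos: [0.4918, -0.0341, 0.1796]
eef_rot: [0.259, 0.966, -0.0, -0.001]
ft_force: [-0.2, 0.3, -0.4]
width: 0.0869
grip_force: 0.0
```

step_arm --pt "-0.1 0.9 0" --pt "-0.1 0.9 0" --pt "-0.1 0.9 0" --pt "-0.1 0.9 0" --pt "0 0.9 0" --pt "0 0.7 0" --pt "0 0.3 0" --pt "0 0 -0.3" --pt "0 0 -0.6" --pt "0 0 -0.6" --pt "0 0 -0.3" --pt "0 0 0" --turn '[0,0,0,0,0,0,0,0,0,0,0,0]'

```text
time: 13.4
ee_pos: [0.482, 0.1005, 0.1342]
eef_rot: [0.26, 0.966, -0.001, -0.001]
ft_force: [-0.7, -0.6, 0.8]
width: 0.0871
grip_force: 0.0
```

step_arm --pt "0.03 0.09 -0.4" --pt "0 0 -0.8" --pt "0 0 -0.8" --pt "0 0 -0.7" --pt "0 0 -0.5" --pt "0 0 -0.2" --pt "0 0 0" --pt "0 0 0" --pt "0 0 0" --turn '[0,0,0,0,0,0,0,0,0]'

```text
time: 14.3
ee_pos: [0.4841, 0.1039, 0.0514]
eef_rot: [0.259, 0.966, 0.0, 0.001]
ft_force: [-0.9, -0.3, 0.7]
width: 0.0867
grip_force: 0.0
```

step_arm --pt "0 0 0" --pt "0 0 0" --pt "0 0 0" --pt "0 0 0" --pt "0 0 0" --pt "0 0 0" --pt "0 0 0" --pt "0 0 0" --turn '[0,0,0,0,0,0,0,0]' --grip 1

```text
time: 15.1
ee_pos: [0.4836, 0.1038, 0.0506]
eef_rot: [0.259, 0.966, 0.0, 0.0]
ft_force: [-0.8, 0.6, 0.2]
width: 0.0333
grip_force: 15.0
```

step_arm --pt "0 0 0.4" --pt "0 0 0.8" --pt "0 0 0.9" --pt "0 0 0.9" --pt "0 0 0.9" --pt "0 0 0.9" --pt "0 0 0.7" --pt "0 0 0.3" --pt "0 -0.4 0" --pt "0.2 -0.8 0" --pt "0.3 -0.9 0" --pt "0.4 -0.9 0" --turn '[0,0,0,0,0,0,0,0,0,0,0,0]'

```text
time: 16.3
ee_pos: [0.5054, 0.027, 0.1946]
eef_rot: [0.259, 0.966, -0.0, -0.001]
ft_force: [0.1, 0.9, -0.3]
width: 0.0334
grip_force: 15.0
```

step_arm --pt "0.4 -0.9 0" --pt "0.4 -0.9 0" --pt "0.4 -0.9 0" --pt "0.4 -0.9 0" --pt "0.4 -0.9 0" --pt "0.3 -0.8 0" --pt "0.1 -0.6 0" --pt "0 0 0" --pt "0 0 0" --pt "0 0 0" --turn '[0,0,0,0,0,0,0,0,0,0]'

```text
time: 17.3
ee_pos: [0.5657, -0.1177, 0.1951]
eef_rot: [0.259, 0.966, 0.0, -0.0]
ft_force: [-0.3, 0.2, -0.7]
width: 0.0338
grip_force: 15.0
```

step_arm --pt "0.03 -0.08 -0.4" --pt "0 0 -0.8" --pt "0 0 -0.8" --pt "0 0 -0.8" --pt "0 0 -0.7" --pt "0 0 -0.5" --pt "0 0 -0.3" --pt "0 0 -0.2" --pt "0 0 0" --pt "0 0 0" --pt "0 0 0" --turn '[0,0,0,0,0,0,0,0,0,0,0]'

```text
time: 18.4
ee_pos: [0.5673, -0.1208, 0.0837]
eef_rot: [0.259, 0.966, 0.0, 0.001]
ft_force: [0.1, 0.0, -0.9]
width: 0.0332
grip_force: 15.0
```

Another 12 mm to go.

step_arm --pt "0 0 -0.1" --pt "0 0 -0.1" --pt "0 0 -0.1" --pt "0 0 -0.1" --pt "0 0 0" --pt "0 0 0" --pt "0 0 0" --turn '[0,0,0,0,0,0,0]'

```text
time: 19.1
ee_pos: [0.5669, -0.1208, 0.0732]
eef_rot: [0.259, 0.966, 0.0, 0.0]
ft_force: [0.0, 0.2, -0.6]
width: 0.0339
grip_force: 15.0
```

step_arm --pt "0 0 -0.04" --pt "0 0 -0.04" --pt "0 0 0" --pt "0 0 0" --pt "0 0 0" --turn '[0,0,0,0,0]'

```text
time: 19.6
ee_pos: [0.567, -0.1208, 0.0716]
eef_rot: [0.259, 0.966, 0.0, 0.0]
ft_force: [-2.5, 1.6, 4.7]
width: 0.0336
grip_force: 15.0
```

Contact again, at 4.7 N. I'll release and go to pot 1.

step_arm --pt "0 0 0" --pt "0 0 0" --pt "0 0 0" --pt "0 0 0" --pt "0 0 0" --pt "0 0 0" --pt "0 0 0" --pt "0 0 0.2" --pt "0 0 0.5" --pt "0 0 0.8" --pt "0 0 0.9" --pt "0 0 0.9" --turn '[0,0,0,0,0,0,0,0,0,0,0,0]' --grip 0

```text
time: 20.8
ee_pos: [0.5669, -0.1209, 0.1556]
eef_rot: [0.26, 0.966, 0.0, 0.0]
ft_force: [0.4, -0.2, 0.5]
width: 0.0869
grip_force: 0.0
```

step_arm --pt "0 0 0.8" --pt "0 0 0.4" --pt "0 0.5 0" --pt "0.1 0.9 0" --pt "0.1 0.9 0" --pt "0.2 0.9 0" --pt "0.2 0.9 0" --pt "0.2 0.9 0" --pt "0.2 0.9 0" --pt "0.1 0.9 0" --pt "0.1 0.9 0" --pt "0.1 0.8 0" --turn '[0,0,0,0,0,0,0,0,0,0,0,0]'

```text
time: 22.0
ee_pos: [0.5984, 0.0942, 0.1823]
eef_rot: [0.259, 0.966, -0.0, -0.001]
ft_force: [-0.6, 0.2, -0.0]
width: 0.087
grip_force: 0.0
```

step_arm --pt "0 0.6 0" --pt "0 0 -0.4" --pt "0 0 -0.8" --pt "0 0 -0.8" --pt "0 0 -0.4" --pt "0 0 0" --pt "0 0 0" --turn '[0,0,0,0,0,0,0]'

```text
time: 22.7
ee_pos: [0.5995, 0.1063, 0.1239]
eef_rot: [0.26, 0.966, 0.0, 0.0]
ft_force: [0.4, -0.2, 1.2]
width: 0.0873
grip_force: 0.0
```

Run:
```python
from bench import *
import cv2,numpy as np
c=camera('scene');np.savez('scene2.npz',**c)
cv2.imwrite('pics/scene2.png',c['image'][:,:,::-1])
```

```text
(no output)
```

View pics/scene2.png

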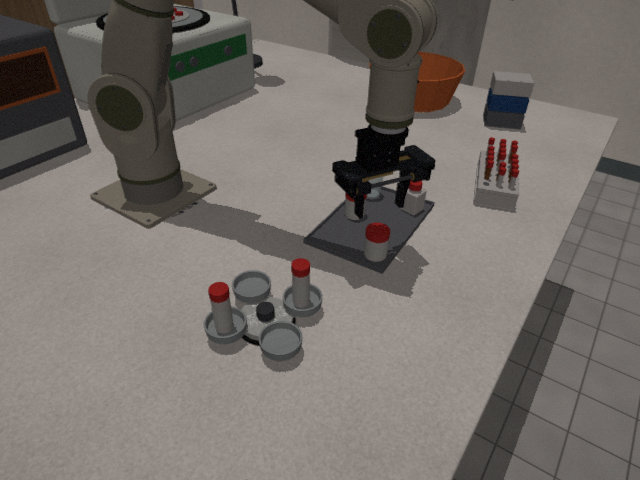

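Both tubes stand upright in facing buckets, at (221,310) and (301,285). The gripper is above pot 1 at (377,235). I'll go down to it.

step_arm --pt "0 0 -0.4" --pt "0 0 -0.8" --pt "0 0 -0.8" --pt "0 0 -0.7" --pt "0 0 -0.6" --pt "0 0 -0.4" --pt "0 0 0" --pt "0 0 0" --pt "0 0 0" --turn '[0,0,0,0,0,0,0,0,0]'

```text
time: 23.65
ee_pos: [0.6, 0.1068, 0.032]
eef_rot: [0.259, 0.966, 0.0, 0.001]
ft_force: [-0.9, 1.4, 0.9]
width: 0.087
grip_force: 0.0
```

step_arm --pt "0 0 0" --pt "0 0 0" --pt "0 0 0" --pt "0 0 0" --pt "0 0 0" --pt "0 0 0" --pt "0 0 0" --pt "0 0 0" --turn '[0,0,0,0,0,0,0,0]' --grip 1 --newtons 20

```text
time: 24.45
ee_pos: [0.5994, 0.1069, 0.0311]
eef_rot: [0.259, 0.966, 0.0, 0.0]
ft_force: [0.3, 1.8, -0.1]
width: 0.0512
grip_force: 20.0
```

step_arm --pt "0 0 0.4" --pt "0 0 0.8" --pt "0 0 0.9" --pt "0 0 0.9" --pt "0 0 0.9" --pt "0 0 0.9" --pt "0 0 0.9" --pt "0 0 0.5" --pt "0 -0.4 0" --pt "0 -0.8 0" --pt "0 -0.9 0" --pt "0 -0.9 0" --turn '[0,0,0,0,0,0,0,0,0,0,0,0]'

```text
time: 25.65
ee_pos: [0.5985, 0.03, 0.1846]
eef_rot: [0.26, 0.966, -0.001, -0.001]
ft_force: [-0.2, -0.3, -1.2]
width: 0.0518
grip_force: 20.0
```

step_arm --pt "0 -0.9 0" --pt "0 -0.9 0" --pt "0 -0.9 0" --pt "0 -0.9 0" --pt "0 -0.9 0" --pt "-0.1 -0.9 0" --pt "-0.1 -0.9 0" --pt "0 -0.9 0" --pt "0 -0.9 0" --pt "0 -0.9 0" --pt "0 -0.7 0" --pt "0 -0.4 0" --turn '[0,0,0,0,0,0,0,0,0,0,0,0]'

```text
time: 26.85
ee_pos: [0.5928, -0.2233, 0.1848]
eef_rot: [0.261, 0.965, -0.001, -0.001]
ft_force: [0.1, 1.3, -0.3]
width: 0.0517
grip_force: 20.0
```

step_arm --pt "0 0 0" --pt "0 0 0" --pt "0 0 0" --turn '[0,0,0]'

```text
time: 27.15
ee_pos: [0.5945, -0.2194, 0.1858]
eef_rot: [0.259, 0.966, 0.0, -0.0]
ft_force: [-0.3, 0.3, -1.2]
width: 0.0519
grip_force: 20.0
```

step_arm --pt "0.03 -0.1 -0.4" --pt "0 0 -0.8" --pt "0 0 -0.8" --pt "0 0 -0.8" --pt "0 0 -0.8" --pt "0 0 -0.5" --pt "0 0 -0.3" --pt "0 0 -0.2" --pt "0 0 0" --pt "0 0 0" --pt "0 0 0" --turn '[0,0,0,0,0,0,0,0,0,0,0]'

```text
time: 28.25
ee_pos: [0.5955, -0.2234, 0.0719]
eef_rot: [0.259, 0.966, 0.0, 0.001]
ft_force: [0.3, 0.1, -0.8]
width: 0.0515
grip_force: 20.0
```

step_arm --pt "0 0.03 -0.1" --pt "0 0 -0.15" --pt "0 0 -0.15" --pt "0 0 -0.15" --pt "0 0 -0.1" --pt "0 0 0" --pt "0 0 0" --pt "0 0 0" --turn '[0,0,0,0,0,0,0,0]'

```text
time: 29.05
ee_pos: [0.5952, -0.2226, 0.055]
eef_rot: [0.259, 0.966, 0.0, 0.0]
ft_force: [-0.1, -0.8, -0.8]
width: 0.0517
grip_force: 20.0
```

step_arm --pt "0 0 -0.05" --pt "0 0 -0.04" --pt "0 0 0" --pt "0 0 0" --pt "0 0 0" --turn '[0,0,0,0,0]'

```text
time: 29.55
ee_pos: [0.5951, -0.2225, 0.0526]
eef_rot: [0.259, 0.966, 0.0, 0.0]
ft_force: [-0.4, 0.3, -1.1]
width: 0.0514
grip_force: 20.0
```

step_arm --pt "0 0 -0.02" --pt "0 0 -0.02" --pt "0 0 0" --pt "0 0 0" --turn '[0,0,0,0]'

```text
time: 29.95
ee_pos: [0.5951, -0.2226, 0.0521]
eef_rot: [0.259, 0.966, 0.0, 0.0]
ft_force: [-1.7, 1.1, 6.2]
width: 0.0514
grip_force: 20.0
```

Contact at 6 N. I'll release and go to pot 2.

step_arm --pt "0 0 0" --pt "0 0 0" --pt "0 0 0" --pt "0 0 0" --pt "0 0 0" --pt "0 0 0" --pt "0 0 0.2" --pt "0 0 0.5" --pt "0 0 0.8" --pt "0 0 0.9" --pt "0 0 0.9" --pt "0 0 0.9" --turn '[0,0,0,0,0,0,0,0,0,0,0,0]' --grip 0

```text
time: 31.15
ee_pos: [0.5952, -0.2227, 0.1588]
eef_rot: [0.259, 0.966, 0.0, 0.001]
ft_force: [0.5, 0.8, 0.2]
width: 0.0868
grip_force: 0.0
```

step_arm --pt "0 0 0.8" --pt "0 0 0.4" --pt "-0.1 0.5 0" --pt "-0.2 0.9 0" --pt "-0.2 0.9 0" --pt "-0.3 0.9 0" --pt "-0.3 0.9 0" --pt "-0.3 0.9 0" --pt "-0.3 0.9 0" --pt "-0.3 0.9 0" --pt "-0.3 0.9 0" --pt "-0.3 0.9 0" --turn '[0,0,0,0,0,0,0,0,0,0,0,0]'

```text
time: 32.35
ee_pos: [0.5287, -0.0057, 0.1855]
eef_rot: [0.259, 0.966, -0.0, -0.001]
ft_force: [-0.1, 0.6, -0.6]
width: 0.0868
grip_force: 0.0
```

step_arm --pt "-0.3 0.9 0" --pt "-0.3 0.9 0" --pt "-0.3 0.9 0" --pt "-0.3 0.9 0" --pt "-0.3 0.9 0" --pt "-0.3 0.9 0" --pt "-0.2 0.9 0" --pt "0 0.9 0" --pt "0 0.8 0" --pt "0 0.6 0" --pt "0 0.4 0" --pt "0 0 0" --turn '[0,0,0,0,0,0,0,0,0,0,0,0]'

```text
time: 33.55
ee_pos: [0.4795, 0.2187, 0.1861]
eef_rot: [0.258, 0.966, -0.0, -0.0]
ft_force: [-0.0, -0.5, 0.6]
width: 0.0865
grip_force: 0.0
```

step_arm --pt "0 0 -0.4" --pt "0 0 -0.8" --pt "0 0 -0.8" --pt "0 0 -0.6" --pt "0 0 -0.4" --pt "0 0 0" --pt "0 0 0" --turn '[0,0,0,0,0,0,0]'

```text
time: 34.25
ee_pos: [0.4803, 0.2171, 0.1119]
eef_rot: [0.26, 0.966, 0.0, 0.0]
ft_force: [0.4, 0.4, 0.6]
width: 0.0868
grip_force: 0.0
```

step_arm --pt "0 -0.08 -0.4" --pt "0 0 -0.8" --pt "0 0 -0.8" --pt "0 0 -0.6" --pt "0 0 -0.4" --pt "0 0 -0.2" --pt "0 0 0" --pt "0 0 0" --pt "0 0 0" --turn '[0,0,0,0,0,0,0,0,0]'

```text
time: 35.15
ee_pos: [0.4805, 0.2158, 0.0323]
eef_rot: [0.259, 0.966, 0.001, 0.0]
ft_force: [0.8, -0.4, 0.0]
width: 0.0871
grip_force: 0.0
```

step_arm --pt "0 0 0" --pt "0 0 0" --pt "0 0 0" --pt "0 0 0" --pt "0 0 0" --pt "0 0 0" --pt "0 0 0" --pt "0 0 0" --turn '[0,0,0,0,0,0,0,0]' --grip 1

```text
time: 35.95
ee_pos: [0.4801, 0.2156, 0.0316]
eef_rot: [0.259, 0.966, 0.0, 0.0]
ft_force: [0.4, 0.5, -0.3]
width: 0.0515
grip_force: 20.0
```

step_arm --pt "0 0 0.4" --pt "0 0 0.8" --pt "0 0 0.9" --pt "0 0 0.9" --pt "0 0 0.9" --pt "0 0 0.9" --pt "0 0 0.9" --pt "0 0 0.5" --pt "0 -0.4 0" --pt "0 -0.8 0" --pt "0 -0.9 0" --pt "0 -0.9 0" --turn '[0,0,0,0,0,0,0,0,0,0,0,0]'

```text
time: 37.15
ee_pos: [0.4793, 0.1386, 0.1852]
eef_rot: [0.259, 0.966, -0.001, -0.001]
ft_force: [0.8, -0.9, -0.8]
width: 0.0518
grip_force: 20.0
```

step_arm --pt "-0.1 -0.9 0" --pt "-0.1 -0.9 0" --pt "-0.1 -0.9 0" --pt "-0.1 -0.9 0" --pt "-0.1 -0.9 0" --pt "-0.1 -0.9 0" --pt "0 -0.9 0" --pt "0 -0.9 0" --pt "0 -0.9 0" --pt "0 -0.9 0" --pt "0 -0.9 0" --pt "0 -0.8 0" --turn '[0,0,0,0,0,0,0,0,0,0,0,0]'

```text
time: 38.35
ee_pos: [0.4637, -0.1288, 0.1854]
eef_rot: [0.26, 0.966, -0.0, -0.001]
ft_force: [0.2, -0.3, -1.6]
width: 0.0521
grip_force: 20.0
```

step_arm --pt "0 -0.5 0" --pt "0 -0.3 0" --pt "0 0 0" --pt "0 0 0" --pt "0 0 0" --turn '[0,0,0,0,0]'

```text
time: 38.85
ee_pos: [0.465, -0.1462, 0.1864]
eef_rot: [0.259, 0.966, 0.0, -0.0]
ft_force: [-0.8, 0.2, -1.3]
width: 0.0516
grip_force: 20.0
```

step_arm --pt "0 -0.05 -0.4" --pt "0 0 -0.8" --pt "0 0 -0.8" --pt "0 0 -0.8" --pt "0 0 -0.8" --pt "0 0 -0.5" --pt "0 0 -0.3" --pt "0 0 -0.2" --pt "0 0 0" --pt "0 0 0" --pt "0 0 0" --turn '[0,0,0,0,0,0,0,0,0,0,0]'

```text
time: 39.95
ee_pos: [0.4655, -0.1483, 0.0722]
eef_rot: [0.259, 0.966, 0.0, 0.001]
ft_force: [-0.2, 0.9, -1.4]
width: 0.0515
grip_force: 20.0
```

step_arm --pt "0 0 -0.1" --pt "0 0 -0.15" --pt "0 0 -0.15" --pt "0 0 -0.15" --pt "0 0 -0.1" --pt "0 0 0" --pt "0 0 0" --pt "0 0 0" --turn '[0,0,0,0,0,0,0,0]'

```text
time: 40.75
ee_pos: [0.4651, -0.1483, 0.0554]
eef_rot: [0.259, 0.966, 0.0, 0.0]
ft_force: [0.4, -0.1, -0.4]
width: 0.0516
grip_force: 20.0
```

step_arm --pt "0 0 -0.05" --pt "0 0 -0.04" --pt "0 0 0" --pt "0 0 0" --pt "0 0 0" --turn '[0,0,0,0,0]'

```text
time: 41.25
ee_pos: [0.4651, -0.1482, 0.0531]
eef_rot: [0.259, 0.966, 0.0, 0.0]
ft_force: [0.1, -0.2, -1.1]
width: 0.0516
grip_force: 20.0
```

step_arm --pt "0 0 -0.02" --pt "0 0 -0.02" --pt "0 0 0" --pt "0 0 0" --turn '[0,0,0,0]'

```text
time: 41.65
ee_pos: [0.4651, -0.1483, 0.0526]
eef_rot: [0.259, 0.966, 0.0, 0.0]
ft_force: [-2.2, 0.6, 6.9]
width: 0.0514
grip_force: 20.0
```

Contact at 7 N. I'll release, retreat and check.

step_arm --pt "0 0 0" --pt "0 0 0" --pt "0 0 0" --pt "0 0 0" --pt "0 0 0" --pt "0 0 0" --pt "0 0 0.2" --pt "0 0 0.5" --pt "0 0 0.8" --pt "0 0 0.9" --pt "0 0 0.9" --pt "0 0 0.9" --turn '[0,0,0,0,0,0,0,0,0,0,0,0]' --grip 0

```text
time: 42.85
ee_pos: [0.4651, -0.1485, 0.1591]
eef_rot: [0.26, 0.966, 0.0, 0.0]
ft_force: [0.0, -0.4, -0.9]
width: 0.0874
grip_force: 0.0
```

step_arm --pt "0 0 0.8" --pt "0 0 0.8" --pt "0 0.5 0" --pt "0 0.9 0" --pt "0 0.9 0" --pt "0 0.9 0" --pt "0 0.9 0" --pt "0 0.9 0" --pt "0 0.9 0" --pt "0 0.5 0" --pt "0 0 0" --pt "0 0 0" --turn '[0,0,0,0,0,0,0,0,0,0,0,0]'

```text
time: 44.05
ee_pos: [0.4651, 0.0108, 0.1975]
eef_rot: [0.26, 0.966, -0.0, 0.0]
ft_force: [-0.1, -0.8, -0.9]
width: 0.0871
grip_force: 0.0
```

Run:
```python
from bench import *
from h import *
for n in('top','scene'):
    c=camera(n);cv2.imwrite(f'pics/{n}3.png',c['image'][:,:,::-1])
    P=cloud(c);k,L,st,ct=cv2.connectedComponentsWithStats(red(c).astype(np.uint8))
    for l in range(1,k):
        p=P[(L==l)&(c['z_map']>0)]
        if st[l,4]>60 and len(p) and .3<np.median(p[:,0])<.75 and abs(np.median(p[:,1]))<.4:
            top=np.percentile(p[:,2],85);print(n,ct[l].round(),np.median(p,0).round(4),'top %.4f'%top)
```

```text
top [443. 225.] [ 0.594  -0.2226  0.0953] top 0.0973
top [187. 235.] [0.5862 0.3183 0.0831] top 0.0856
top [396. 237.] [ 0.5662 -0.1219  0.12  ] top 0.1223
top [461. 272.] [ 0.4926 -0.2511  0.12  ] top 0.1226
top [410. 287.] [ 0.4654 -0.1494  0.0953] top 0.0977
scene [415. 185.] [0.5869 0.3113 0.0815] top 0.0836
scene [248. 265.] [ 0.4689 -0.1551  0.0934] top 0.0947
scene [300. 267.] [ 0.5684 -0.1272  0.1181] top 0.1197
scene [219. 292.] [ 0.4956 -0.2559  0.1181] top 0.1195
scene [277. 318.] [ 0.5972 -0.2289  0.0935] top 0.0948
```

View pics/top3.png

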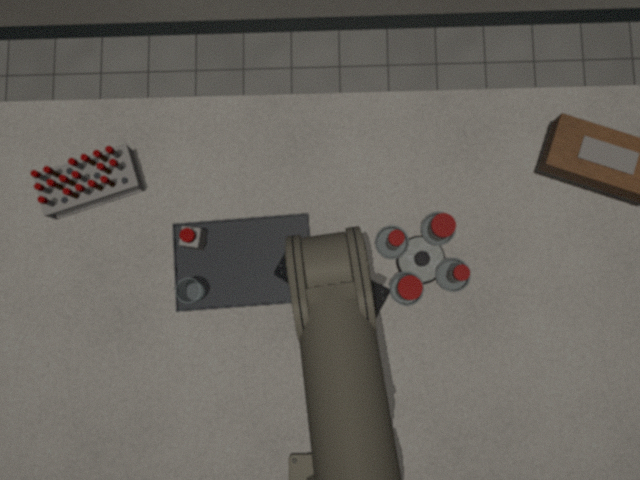

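View pics/scene3.png

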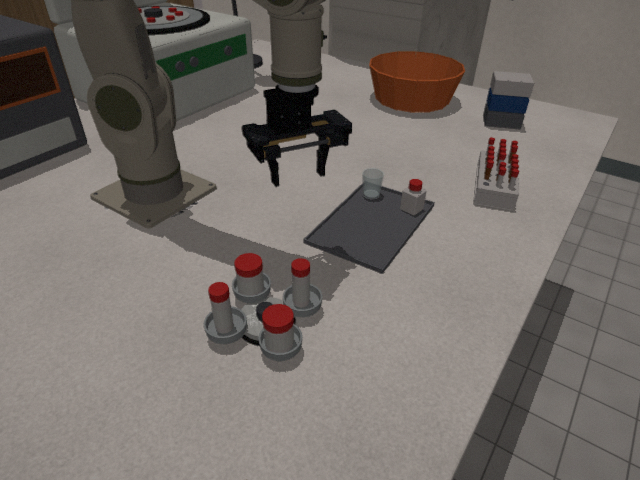

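In the top view the tubes at (396,238) and (461,272) face each other, and so do the pots at (442,226) and (408,288). All four stand upright on the bucket floors. The bottle at (187,236) and the beaker at (190,290) have not moved, and the arm is clear.

```bash
python3 -c "
from bench import *
print(close_job())"
```

```text
the job is handed in; nothing more can be done
None
```

The job is handed in: both tubes and both pots stand upright in facing buckets, each lowered to the floor before release, and the bottle and beaker were left where they were.

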